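Open the drawer under the blue sample tile

TASK

The middle drawer of the chest has been left open, and it locks the drawers on either side of it. Push it fully home, then open the side drawer that lies under the blue sample tile all the way, and let go. Leave the drawer under the brown tile shut.

Things in the scene. Friction and masses are not known exactly. Their poses are not given: they have to be found in the camera images.
- blue_tile: Blue tile with a white flower, 70 x 70 x 8 mm, fixed flat on the chest's top over the left or right drawer (a brown one lies over the other). Origin: centre of its underside. +x points to the chest's back, so drawers slide out along -x; +y to the left drawer, as seen from the robot; z up. A shut drawer's handle lies at x = -100 mm from here; the handle of the drawer under this tile at y = 0.
- mid_handle (a point): Centre of the middle drawer's handle: a dark steel bar 10 mm thick, 72 mm long, along y, 42 mm in front of the white drawer front, a leg at each end, free behind and below; 25 mm under the chest's top, 105 mm above the table. The drawer starts 70 to 115 mm out and slides with about 2 N. While it is out, pins in the chest hold both side drawers (they give a few mm). Axes as the blue tile's.
- left_handle (a point): Centre of the left (+y) drawer's handle, like the middle one, 130 mm beside it. The drawer starts shut and slides out at most 120 mm with about 2 N once the middle one is home. The fixed wooden chest is 240 mm deep (x), 400 mm wide, 130 mm high, its three drawers side by side facing the robot. Axes as the blue tile's.
- right_handle (a point): Centre of the right (-y) drawer's handle, like the middle one, 130 mm beside it. The drawer starts shut and slides out at most 120 mm with about 2 N once the middle one is home. A loose cup stands at the back of the chest's top. Axes as the blue tile's.

How it is judged:
On the way, in this order (a step that is already met when the one before it is completed fails the run):
1. the middle drawer is pushed home (within 10 mm) while both side drawers are still shut (x of mid_handle in the frame of blue_tile above -0.11 m and x of each of left_handle, right_handle in the frame of blue_tile above -0.115 m), for 0.2 s.
2. the side drawer under the blue tile is pulled out by more than 80 mm, the other two shut (x of mid_handle in the frame of blue_tile above -0.11 m and ((y of left_handle in the frame of blue_tile below 0.1 m and x of left_handle in the frame of blue_tile below -0.18 m and x of right_handle in the frame of blue_tile above -0.115 m) or (y of right_handle in the frame of blue_tile above -0.1 m and x of right_handle in the frame of blue_tile below -0.18 m and x of left_handle in the frame of blue_tile above -0.115 m))), for 0.2 s.
At the end, for the whole second after the job is handed in: The drawer under the blue tile stands out by more than 80 mm of its 120 mm, the middle drawer is home within 10 mm and the drawer under the brown tile is shut within 15 mm (all of step 2); the robot touches nothing.
It fails at once if the drawer under the brown tile is pulled out by more than 30 mm ((not (y of left_handle in the frame of blue_tile below 0.1 m) and x of left_handle in the frame of blue_tile below -0.13 m) or (not (y of right_handle in the frame of blue_tile above -0.1 m) and x of right_handle in the frame of blue_tile below -0.13 m)).
It also fails if it takes over 42 s, if anything falls off the work surface, if the arm or the gripper's body presses on something with over 40 N, if the wrist force passes 120 N, or if a joint passes its speed limit or range.

ROBOT

A 6-joint arm with a two-finger parallel gripper is mounted at the origin on the work surface. World frame = base frame: x ahead of the robot, y to its left, z up, the work surface at z = 0. Lengths are in m, angles in rad, forces in N, time in s.
With the tool pointing down it reaches from about 0.375 to 0.975 m from the base axis. Payload 3.8 kg.
Tool frame: the origin (TCP) lies midway between the tips of the shut fingers; the grasp point (between the pads) lies 19 mm behind it; z points along the fingers, y is the line along which they close (so a half turn about z gives the same grasp; the last joint's range is limited). The gripper opens to 88 mm and grips with 3 to 60 N. Pads are 18 mm wide; open, the fingers measure 123 mm over their backs; the gripper's body (75 mm by 187 mm) begins 45 mm behind the grasp point.
Start: joints at [1.174, 0.264, 1.604, -0, 1.274, -0.037], TCP at [0.238, 0.632, 0.239] pointing down, gripper open.
Joint ranges: [-2.63, 2.63], [-0.94, 2.18], [0.31, 2.57], [-1.31, 4.45], [0, 2.66], [-2.55, 2.55]. Speed limits (rad/s): [2.57, 2.57, 3.14, 3.14, 3.14, 3.14].

INTERFACE

Orientations are given as a unit quaternion [w, x, y, z].
In Python, from cell import manip, optics gives the robot as it stands.
- The arm moves only by the tool drive_tool, never from a script. Its argument "rows" is text: rows parted by semicolons, each of 7 numbers parted by spaces: the finger opening in mm, from 0 to 88.1, then the shift along the world's x, y, z each as a share of 1000 mm, from -1 to 1, then the turn, a rotation vector about the world's x, y, z each as a share of 2 rad, from -1 to 1. A call has 1 to 5 rows; each row is the pose to reach, as a shift and turn from the pose commanded when the call began; what a row does not reach only later rows make up. A row lasts 1/12 s, in which the tool goes at most 41.7 mm and 7.16 degrees, less where a joint would pass 70% of its speed; a pose out of reach is approached as far as the arm can. A call with a number of a shift or a turn outside -1 to 1 is refused whole. A call with a gripper value outside its range is refused whole. The fingers move at their own pace and stop on an object; "squeeze" is the grip in N (left out, the last holds). Time passes only in rows, so rows that repeat a pose let the fingers close. It gives the time, the measured TCP pose, the force, the opening and the grip force at its end, in the units of the state.
- manip.state(): the state, without advancing time (a new reading comes with each control period).
- optics.read_camera(name): name is "scene" or "top" or "wrist"; returns a dict with "pixels" (384x512x3 uint8, red, green, blue), "fx", "fy", "cx", "cy" (pixels), "k1" (the pictures are not rectified: a ray, as slopes to the right and down, at radius r is drawn at 1 + k1 r^2 times it, then the intrinsics apply), "position" and "orientation" of the camera in the world; the wrist camera has in their place "T_tool_cam" (4x4, takes a point from camera to tool coordinates, whose origin is the TCP and whose axes are the flange's). Camera axes: x right, y down, z forward; pixel columns grow to the right and rows downward; lengths in m; the calibration is good to about 2 mm. A picture is of the moment at which its call begins: read the wrist's pose just before it. There is no depth.
- manip.job_done(): hands the job in; it is judged then, once.
The state is a dict: "clock": time; "joints": joint angles; "joint_velocities": joint speeds; "effort": joint torques, N m; "eef_pos": TCP position; "eef_rot": TCP orientation; "wrist_force": force on the tool from outside, world axes, zero at the start; "wrist_torque": the same for the moment, N m; "gripper_width": finger opening in m; "grasp_force": force on a finger pad.
Only numpy, scipy, OpenCV 4.12 (cv2) and the standard library are available. Lean on these libraries where they do the work, as an engineer would, in place of code of your own. Each camera call takes 0.05 s, during which the arm holds its last target. There are 200 camera calls.

## Working session

There is one attempt and no reset: what is moved stays moved. The work goes in short steps, Python scripts to look and compute and a tool call to move; the robot and the scene stay as the last step left them, time stands still between calls to the robot, and variables do not carry over. Pictures are saved under pics/ and viewed, at most 10 in all, crops included, and the job is handed in when it is done.

Besides the shell and the picture viewer there is one more tool, called after "Emit:" in YAML: its name, and indented under it one key for each argument. drive_tool: Moves the arm, as the interface text tells. Its arguments: {"type":"object","properties":{"rows":{"type":"string"},"squeeze":{"type":"number"}},"required":["rows"]}

```bash
mkdir -p pics; ls
cat > h.py <<'E'
import numpy as np,cv2
from scipy.spatial.transform import Rotation as R
from cell import manip,optics
def rot(q): return R.from_quat([q[1],q[2],q[3],q[0]])
def ray(c,uv):
    K=np.array([[c['fx'],0,c['cx']],[0,c['fy'],c['cy']],[0,0,1.]])
    # r_d = r(1+k1 r^2): OpenCV's k1 model
    p=cv2.undistortPoints(np.array(uv,float).reshape(-1,1,2),K,np.array([c['k1'],0,0,0.]))[:,0]
    return rot(c['orientation']).apply(np.c_[p,np.ones(len(p))])
def onplane(c,uv,z):
    d=ray(c,uv);o=np.array(c['position']);return o+d*((z-o[2])/d[:,2])[:,None]
E
python3 - <<'E'
from h import *
for n in('scene','top'):
    c=optics.read_camera(n);cv2.imwrite(f'pics/{n}0.png',c['pixels'][...,::-1]);print(n,c['position'],c['orientation'],c['fx'],c['k1'])
print(manip.state())
E
```

```text
pics
scene [ 1.16588783 -0.2438683   0.55507673] [-0.39856334  0.75429344  0.46118399 -0.24392211] 367.3227235047324 -0.034100208154410186
top [0.55292064 0.00773852 0.85819326] [ 0.04356586 -0.70211196  0.70937597 -0.04389238] 425.2079572822335 -0.13666856756144188
{'clock': 0.1, 'joints': array([ 1.17413880e+00,  2.64710059e-01,  1.60524370e+00, -9.31880896e-06,
        1.27368335e+00, -3.69405171e-02]), 'joint_velocities': array([-0.00069983, -0.00193166, -0.00285741,  0.00108496,  0.00078715,
        0.00011223]), 'effort': array([ 8.14123177e-05, -5.03619325e+01, -3.58070076e+01,  7.29481922e-02,
        2.34236545e-02, -4.38391646e-05]), 'eef_pos': array([0.23738832, 0.63119377, 0.23748738]), 'eef_rot': array([-2.15536042e-04,  1.78888923e-01,  9.83868745e-01, -9.99254931e-04]), 'wrist_force': array([-0.2679077 , -0.7257177 , -0.41062055]), 'wrist_torque': array([ 0.04104353, -0.02313269, -0.04049358]), 'grasp_force': 0.0, 'gripper_width': 0.08835248377633988}
```

View pics/scene0.png

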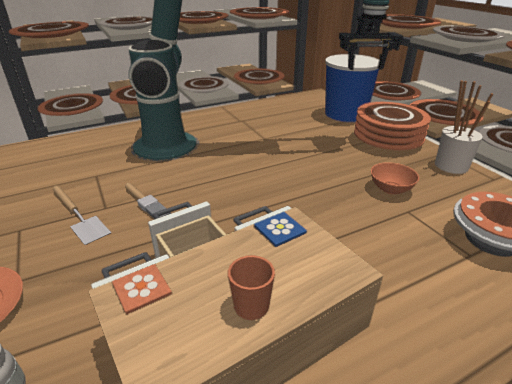

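View pics/top0.png

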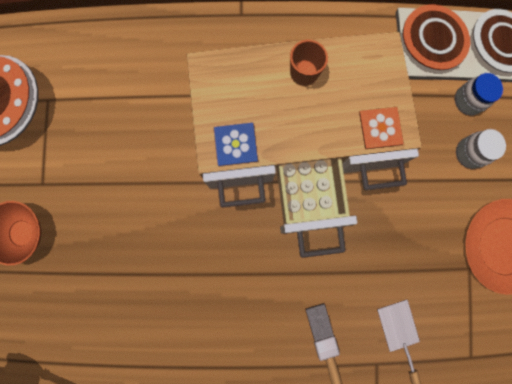

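The blue tile is at top-view (236,144), over the left (+y) drawer. The brown tile is at (381,128). The middle drawer is out, with its handle bar at about (322,251), and the left handle bar is at about (243,203). The cup is at (309,62).

Run:
```python
from h import *
c=optics.read_camera('top');im=c['pixels'];hsv=cv2.cvtColor(im,cv2.COLOR_RGB2HSV)
def big(m,box):
    z=np.zeros_like(m);x0,y0,x1,y1=box;z[y0:y1,x0:x1]=m[y0:y1,x0:x1]
    k=max(cv2.findContours(z,cv2.RETR_EXTERNAL,cv2.CHAIN_APPROX_NONE)[0],key=cv2.contourArea);return k
cen={}
for n,lo,hi,box in(('blue',(105,120,40),(125,255,255),(190,100,280,180)),('brown',(0,170,120),(12,255,255),(345,95,415,160))):
    k=big(cv2.inRange(hsv,lo,hi),box);b=cv2.boxPoints(cv2.minAreaRect(k))
    P=onplane(c,b,.138);print(n,P.mean(0),np.linalg.norm(np.diff(P,axis=0),axis=1));cen[n]=P.mean(0)
d=cen['blue']-cen['brown'];L=np.linalg.norm(d);yx=d/L;xx=np.array([yx[1],-yx[0],0]);print('sep',L,'x',xx,'yaw deg',np.degrees(np.arctan2(xx[1],xx[0])))
dark=cv2.inRange(hsv,(0,0,0),(179,255,75))
for n,box in(('left',(205,175,285,215)),('mid',(290,230,360,265)),('right',(350,160,415,200))):
    k=big(dark,box)
    b=cv2.boxPoints(cv2.minAreaRect(k));P=onplane(c,b,.110)
    Q=onplane(c,k[:,0],.110)-cen['blue'];print(n,b.round().tolist(),'x',(Q@xx).min()+.005,(Q@xx).max(),'y',(Q@yx).min(),(Q@yx).max())
    q=(Q@xx).min()+.005;yy=((Q@yx).min()+(Q@yx).max())/2;print('  centre world',cen['blue']+xx*q+yx*yy)
```

```text
blue [0.7166051  0.03261437 0.138     ] [0.06641843 0.06559783 0.06553358]
brown [ 0.75925882 -0.24970939  0.138     ] [0.0250251  0.05435035 0.02485118]
sep 0.2855276643389259 x [0.98877901 0.14938561 0.        ] yaw deg 8.59132334811066
left [[242.0, 176.0], [265.0, 176.0], [265.0, 184.0], [242.0, 184.0]] x -0.06819379483467151 -0.05875351461601201 y -0.04219307992175862 -0.0009861649510774506
  centre world [0.65240169 0.00107984 0.138     ]
mid [[300.0, 254.0], [302.0, 240.0], [341.0, 246.0], [339.0, 260.0]] x -0.2071108755289825 -0.1820370299281217 y -0.15426872240794517 -0.08654759172666515
  centre world [ 0.52980546 -0.11738207  0.138     ]
right [[370.0, 165.0], [407.0, 158.0], [412.0, 183.0], [375.0, 190.0]] x -0.11002299799043105 -0.06836077967303208 y -0.3037033140142392 -0.23344085085862215
  centre world [ 0.64793747 -0.24937992  0.138     ]
```

Run:
```python
from h import *
c=optics.read_camera('top');im=c['pixels'];hsv=cv2.cvtColor(im,cv2.COLOR_RGB2HSV)
print(hsv[115,370],hsv[140,370],hsv[120,340],hsv[203,232],hsv[190,222],hsv[251,322],hsv[186,385])
def big(m,box):
    z=np.zeros_like(m);x0,y0,x1,y1=box;z[y0:y1,x0:x1]=m[y0:y1,x0:x1]
    k=max(cv2.findContours(z,cv2.RETR_EXTERNAL,cv2.CHAIN_APPROX_NONE)[0],key=cv2.contourArea);return k
cen={}
for n,lo,hi,box in(('blue',(105,100,30),(125,255,255),(190,100,280,180)),('brown',(0,120,60),(9,255,255),(345,95,415,160))):
    m=cv2.morphologyEx(cv2.inRange(hsv,lo,hi),cv2.MORPH_CLOSE,np.ones((3,3)));k=big(m,box);b=cv2.boxPoints(cv2.minAreaRect(k))
    P=onplane(c,b,.138);print(n,b.round().tolist(),P.mean(0),np.linalg.norm(np.diff(P,axis=0),axis=1));cen[n]=P.mean(0)
    e=P[1]-P[0];print('edge deg',np.degrees(np.arctan2(e[1],e[0])))
d=cen['blue']-cen['brown'];L=np.linalg.norm(d);yx=d/L;xx=np.array([yx[1],-yx[0],0]);print('sep',L,'yaw deg',np.degrees(np.arctan2(xx[1],xx[0])))
dark=cv2.inRange(hsv,(0,0,0),(179,110,95))
for n,box in(('left',(205,178,285,215)),('mid',(290,231,360,265)),('right',(350,163,415,200))):
    k=big(dark,box)
    Q=onplane(c,k[:,0],.110)-cen['blue'];x,y=Q@xx,Q@yx;q=x.min()+.005;yy=(y.min()+y.max())/2
    print(n,'x',q,'y',y.min(),y.max(),'world',(cen['blue']+xx*q+yx*yy).round(4))
```

```text
[  9 170 195] [  9 175 191] [ 16 129 194] [ 4 26 77] [ 9 48 74] [ 8 37 76] [ 5 43 71]
blue [[214.0, 127.0], [252.0, 123.0], [257.0, 160.0], [218.0, 165.0]] [0.71678963 0.03282596 0.138     ] [0.06720049 0.0667797  0.06628876]
edge deg -84.14398164854106
brown [[360.0, 111.0], [397.0, 106.0], [402.0, 144.0], [365.0, 149.0]] [ 0.74455831 -0.22421406  0.138     ] [0.06949894 0.06850998 0.06847709]
edge deg -82.03647532045433
sep 0.2585356305039621 yaw deg 6.16589508022294
left x -0.1001872471155928 y -0.0591620848456828 0.06017034693568262 world [0.6171 0.0226 0.138 ]
mid x -0.20275176754177568 y -0.17015018665248796 -0.08894302268209985 world [ 0.5291 -0.1177  0.138 ]
right x -0.09947184201322064 y -0.3000736001060444 -0.19801486808846142 world [ 0.6446 -0.2255  0.138 ]
```

Emit:
drive_tool:
  rows: "0 0 0 0.03 0 0 0; 0 0.253 -0.754 0.03 0 0 0.234; 0 0.253 -0.754 0.03 0 0 0.234; 0 0.253 -0.754 0.03 0 0 0.234; 0 0.253 -0.754 0.03 0 0 0.234"
  squeeze: 20

```text
clock: 0.62
eef_pos: [0.2908, 0.4722, 0.2685]
eef_rot: [0.0, -0.058, 0.998, -0.0]
wrist_force: [1.0, 0.8, 0.2]
gripper_width: 0.0569
grasp_force: 0.0
```

Emit:
drive_tool:
  rows: "0 0.2 -0.595 0 0 0 0; 0 0.2 -0.595 0 0 0 0; 0 0.2 -0.595 0 0 0 0; 0 0.2 -0.595 0 0 0 0; 0 0.2 -0.595 0 0 0 0"

```text
clock: 1.03
eef_pos: [0.357, 0.2744, 0.2687]
eef_rot: [0.0, -0.054, 0.999, 0.0]
wrist_force: [0.3, -0.9, 0.0]
gripper_width: 0.0238
grasp_force: 0.0
```

Emit:
drive_tool:
  rows: "0 0.14 -0.4 0 0 0 0; 0 0.14 -0.4 0 0 0 0; 0 0.14 -0.4 0 0 0 0; 0 0.14 -0.4 0 0 0 0; 0 0.14 -0.4 0 0 0 0"

```text
clock: 1.45
eef_pos: [0.4259, 0.0777, 0.2689]
eef_rot: [0.0, -0.054, 0.999, 0.0]
wrist_force: [1.2, 1.4, 0.4]
gripper_width: 0.0008
grasp_force: 0.0
```

Next target is (0.490, -0.122, 0.092): across first, then down.

Emit:
drive_tool:
  rows: "0 0.064 -0.2 0 0 0 0; 0 0.064 -0.2 0 0 0 0; 0 0.064 -0.2 0 0 0 0; 0 0.064 -0.2 0 0 0 0; 0 0.064 -0.2 0 0 0 0"

```text
clock: 1.87
eef_pos: [0.4894, -0.121, 0.2688]
eef_rot: [0.0, -0.054, 0.999, 0.0]
wrist_force: [0.9, 1.3, -0.3]
gripper_width: 0.0005
grasp_force: 0.0
```

Emit:
drive_tool:
  rows: "0 0 0 -0.175 0 0 0; 0 0 0 -0.175 0 0 0; 0 0 0 -0.175 0 0 0; 0 0 0 -0.175 0 0 0; 0 0 0 -0.175 0 0 0"

```text
clock: 2.28
eef_pos: [0.4835, -0.1173, 0.0866]
eef_rot: [-0.006, -0.054, 0.999, 0.002]
wrist_force: [-0.8, 0.2, 0.2]
gripper_width: 0.0003
grasp_force: 0.0
```

Emit:
drive_tool:
  rows: "0 0.02 0.002 0 0 0 0; 0 0.04 0.004 0 0 0 0; 0 0.06 0.006 0 0 0 0; 0 0.08 0.009 0 0 0 0; 0 0.1 0.011 0 0 0 0"

```text
clock: 2.7
eef_pos: [0.5891, -0.1075, 0.0942]
eef_rot: [-0.001, -0.054, 0.999, 0.0]
wrist_force: [-3.2, -0.7, -1.9]
gripper_width: 0.0002
grasp_force: 1.5
```

Emit:
drive_tool:
  rows: "0 0.01 0.001 0 0 0 0; 0 0.018 0.002 0 0 0 0; 0 0.022 0.002 0 0 0 0; 0 0.025 0.003 0 0 0 0; 0 0.025 0.003 0 0 0 0"

```text
clock: 3.12
eef_pos: [0.615, -0.1048, 0.0944]
eef_rot: [0.001, -0.054, 0.999, -0.0]
wrist_force: [-0.4, 0.3, -0.1]
gripper_width: 0.0005
grasp_force: 0.0
```

Run:
```python
from h import *
s=manip.state();print(s['clock'],s['eef_pos'],s['wrist_force'])
c=optics.read_camera('top');cv2.imwrite('pics/top1.png',cv2.resize(c['pixels'][40:300,160:440,::-1],None,fx=2,fy=2))
```

```text
3.1167 [ 0.61497071 -0.10483968  0.09439784] [-0.42891753  0.32775925 -0.05853383]
```

View pics/top1.png

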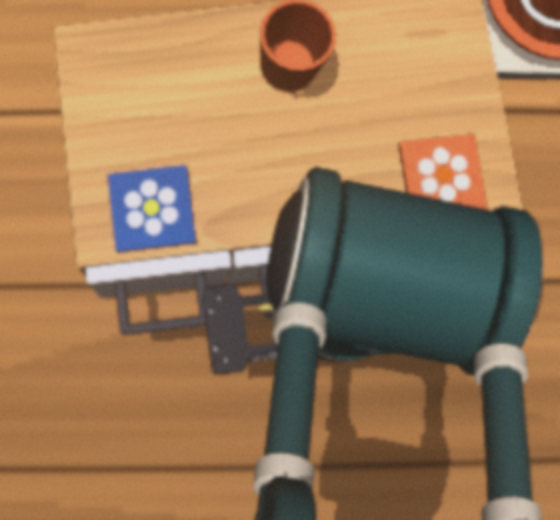

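The middle drawer's front is nearly flush with the left one at crop (245,257). I'll keep pushing until the stop gives a force.

Emit:
drive_tool:
  rows: "0 0.004 0 0 0 0 0; 0 0.006 0.001 0 0 0 0; 0 0.006 0.001 0 0 0 0"

```text
clock: 3.42
eef_pos: [0.6164, -0.1046, 0.0937]
eef_rot: [-0.004, -0.054, 0.999, -0.0]
wrist_force: [-12.9, -3.4, 8.2]
gripper_width: 0.0003
grasp_force: 6.2
```

Emit:
drive_tool:
  rows: "0 -0.03 -0.003 0 0 0 0; 0 -0.05 -0.005 0 0 0 0; 0 -0.05 -0.005 0.04 0 0 0; 0 -0.05 -0.005 0.08 0 0 0; 0 -0.05 -0.005 0.11 0 0 0"

```text
clock: 3.83
eef_pos: [0.5697, -0.1089, 0.2058]
eef_rot: [0.0, -0.054, 0.999, -0.0]
wrist_force: [1.4, 0.0, 0.3]
gripper_width: 0.0004
grasp_force: 0.0
```

Emit:
drive_tool:
  rows: "0 0.07 0.134 0 0 0 0; 0 0.07 0.134 0 0 0 0; 0 0.07 0.134 0 0 0 0; 0 0.07 0.134 0 0 0 0; 0 0.07 0.134 0 0 0 0"

```text
clock: 4.25
eef_pos: [0.6423, 0.0297, 0.2041]
eef_rot: [0.001, -0.056, 0.998, 0.001]
wrist_force: [0.1, 0.0, 0.3]
gripper_width: 0.0004
grasp_force: 0.0
```

Run:
```python
from h import *
s=manip.state();print(s['clock'],s['eef_pos'],s['eef_rot'])
c=optics.read_camera('wrist');cv2.imwrite('pics/w1.png',c['pixels'][...,::-1])
T=np.array(c['T_tool_cam']);Rt=rot(s['eef_rot']).as_matrix();o=s['eef_pos']+Rt@T[:3,3]
q=R.from_matrix(Rt@T[:3,:3]).as_quat();c['position']=o;c['orientation']=[q[3],*q[:3]]
yaw=np.radians(6.17);B=np.array([.7168,.0328]);x=np.array([np.cos(yaw),np.sin(yaw)]);y=np.array([-x[1],x[0]])
def proj(P):
    p=rot(c['orientation']).inv().apply(P-o);a,b=p[:2]/p[2];k=1+c['k1']*(a*a+b*b);return c['cx']+c['fx']*a*k,c['cy']+c['fy']*b*k
for yy in(-.036,0,.036,-.13):
    P=np.r_[B-.1*x+yy*y,.105];print(yy,P,np.round(proj(P)))
```

```text
4.25 [0.64228511 0.02972036 0.2041267 ] [ 0.00127999 -0.05589731  0.99843519  0.00100841]
-0.036 [ 0.6212485  -0.01373935  0.105     ] [203. 165.]
0 [0.61737926 0.02205212 0.105     ] [247. 165.]
0.036 [0.61351003 0.05784359 0.105     ] [290. 165.]
-0.13 [ 0.63135151 -0.10719484  0.105     ] [ 89. 164.]
```

View pics/w1.png

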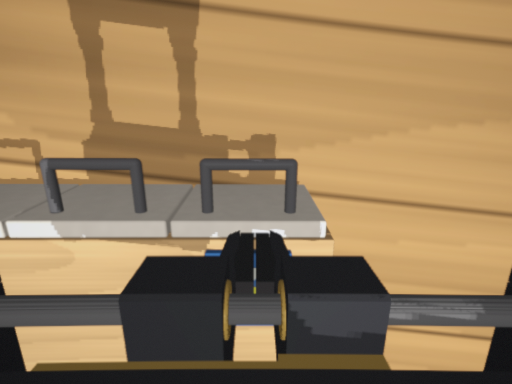

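The left bar is seen from (201,163) to (296,163), against a predicted 203–290 at row 165, so it agrees within 2 mm. The middle handle is level with it, so that drawer is home. Next I lower behind the left bar.

Emit:
drive_tool:
  rows: "0 0 0 -0.03 0 0 0; 0 0 0 -0.04 0 0 0; 0 0 0 -0.04 0 0 0"

```text
clock: 4.55
eef_pos: [0.6369, 0.0242, 0.1596]
eef_rot: [-0.004, -0.054, 0.999, 0.0]
wrist_force: [0.1, -1.1, -0.6]
gripper_width: 0.0005
grasp_force: 0.0
```

Emit:
drive_tool:
  rows: "0 0.002 0.001 0 0 0 0; 0 0.002 0.001 0 0 0 0; 0 0.002 0.001 0 0 0 0"

```text
clock: 4.8
eef_pos: [0.6432, 0.0256, 0.1651]
eef_rot: [0.001, -0.054, 0.999, -0.0]
wrist_force: [-0.8, 0.2, 0.5]
gripper_width: 0.0004
grasp_force: 0.0
```

Emit:
drive_tool:
  rows: "0 -0.002 0 -0.02 0 0 0; 0 -0.002 0 -0.04 0 0 0; 0 -0.002 0 -0.06 0 0 0; 0 -0.002 0 -0.078 0 0 0; 0 -0.002 0 -0.078 0 0 0"

```text
clock: 5.22
eef_pos: [0.638, 0.0259, 0.0826]
eef_rot: [-0.003, -0.054, 0.999, 0.0]
wrist_force: [-0.7, -0.6, -0.3]
gripper_width: 0.0003
grasp_force: 0.0
```

Emit:
drive_tool:
  rows: "0 -0.01 -0.001 0 0 0 0; 0 -0.025 -0.003 0 0 0 0; 0 -0.04 -0.004 0 0 0 0; 0 -0.055 -0.006 0 0 0 0; 0 -0.07 -0.008 0 0 0 0"

```text
clock: 5.63
eef_pos: [0.5717, 0.0183, 0.0884]
eef_rot: [0.003, -0.054, 0.999, 0.0]
wrist_force: [2.3, 1.9, -1.5]
gripper_width: 0.0005
grasp_force: 1.3
```

Emit:
drive_tool:
  rows: "0 -0.015 -0.002 0 0 0 0; 0 -0.03 -0.003 0 0 0 0; 0 -0.045 -0.005 0 0 0 0; 0 -0.053 -0.006 0 0 0 0; 0 -0.053 -0.006 0 0 0 0"

```text
clock: 6.05
eef_pos: [0.5167, 0.012, 0.0875]
eef_rot: [0.001, -0.054, 0.999, -0.0]
wrist_force: [0.4, 0.3, -0.9]
gripper_width: 0.0005
grasp_force: 0.0
```

Emit:
drive_tool:
  rows: "0 -0.004 0 0 0 0 0; 0 -0.007 -0.001 0 0 0 0; 0 -0.007 -0.001 0 0 0 0"

```text
clock: 6.3
eef_pos: [0.5137, 0.0118, 0.0874]
eef_rot: [0.004, -0.054, 0.999, 0.0]
wrist_force: [6.7, 3.6, 0.2]
gripper_width: 0.0004
grasp_force: 2.9
```

At the stop. Now I free the fingers by 8 mm, rise and move back.

Emit:
drive_tool:
  rows: "0 0.012 0.001 0 0 0 0; 0 0.012 0.001 0 0 0 0; 0 0.012 0.001 0.03 0 0 0; 0 0.012 0.001 0.07 0 0 0; 0 0.012 0.001 0.11 0 0 0"

```text
clock: 6.72
eef_pos: [0.5209, 0.0121, 0.195]
eef_rot: [-0.003, -0.054, 0.999, 0.0]
wrist_force: [1.1, -0.9, 1.1]
gripper_width: 0.0001
grasp_force: 0.0
```

Emit:
drive_tool:
  rows: "0 -0.04 0.1 0.06 0 0 0; 0 -0.08 0.2 0.06 0 0 0; 0 -0.08 0.2 0.06 0 0 0; 0 -0.08 0.2 0.06 0 0 0; 0 -0.08 0.2 0.06 0 0 0"

```text
clock: 7.13
eef_pos: [0.4476, 0.1983, 0.2526]
eef_rot: [-0.0, -0.054, 0.999, -0.0]
wrist_force: [0.6, 0.1, 0.1]
gripper_width: 0.0005
grasp_force: 0.0
```

Run:
```python
from h import *
s=manip.state();print(s['clock'],s['eef_pos'],s['wrist_force'])
c=optics.read_camera('top');cv2.imwrite('pics/top2.png',c['pixels'][...,::-1])
```

```text
7.1333 [0.44762581 0.1982868  0.25263105] [0.55422329 0.10040332 0.09867623]
```

View pics/top2.png

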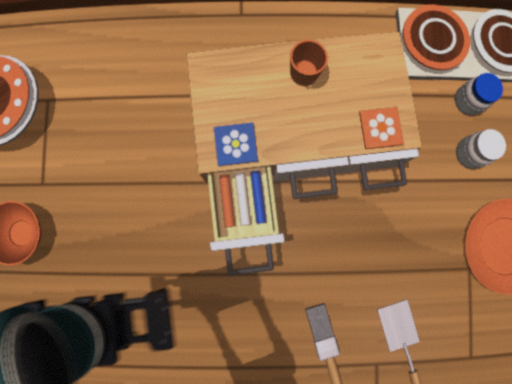

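The drawer under the blue tile is fully out, with its handle at about (250,268). The middle handle (316,193) and right handle (386,186) are shut, the cup still stands, and the arm is clear.

```bash
python3 -c "
from cell import manip
print(manip.job_done())"
```

```text
the job is handed in; nothing more can be done
None
```

The job is handed in: the middle drawer is home, the drawer under the blue tile (the left one) is open to its stop and let go, the brown-tile drawer is shut, and the arm is clear; no verdict was returned.

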